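# Check the heater plate with the docked surface probe

## Robot

A 6-joint arm with a two-finger parallel gripper is mounted at the origin on a cart in front of the work surface, level with it; the furniture and walls round the work are solid. World frame = base frame: x ahead of the robot, y to its left, z up, the work surface at z = 0. Lengths are in mm, angles in rad, forces in N, time in s.
With the tool pointing down it reaches from about 300 to 775 mm from the base axis. Payload 14.6 kg.
Tool frame: the origin (TCP) lies on the mounting face of the last link; the fingertips stand 199 mm ahead of it and the grasp point (between the pads) lies 180 mm ahead of it; z points along the fingers, y is the line along which they close (so a half turn about z gives the same grasp; the last joint's range is limited). The gripper opens to 94 mm and grips with 3 to 60 N. Pads are 16 mm wide; open, the fingers measure 119 mm over their backs; the gripper's body (75 mm by 177 mm) begins 78 mm behind the grasp point.
Start: joints at [-1.361, 0.3, 1.521, -0, 1.321, -0.067], TCP at [150.297, -529.057, 404.646] pointing down, gripper open.
Joint ranges: [-3.03, 3.03], [-0.79, 2.21], [0.23, 2.52], [-1.04, 4.18], [0, 3.07], [-2.55, 2.55]. Speed limits (rad/s): [2.22, 2.22, 2.57, 3.14, 3.14, 3.14].

## Interface

Orientations are given as [roll, pitch, yaw] about the fixed x, y, z axes, in that order (R = Rz(yaw) Ry(pitch) Rx(roll)).
In Python, from cell import manip gives the robot as it stands. The module is installed in compiled form; this text tells all that it offers.
- The arm moves only by the shell command python3 -m creep 'ROWS' [FORCE]. ROWS is a JSON object of lists of equal length, an entry for each row: "slide": the shift along the world's x, y, z in cm, a list of three; "turn": the turn about the world's z in rad; "claw": the opening, from 0 (shut) to 1 (fully open). A call has 1 to 8 rows; each row shifts and turns the commanded pose from where the row before left it; what a row does not reach is not made up. A row lasts 1/8 s, in which the tool goes at most 62.5 mm and 10.7 degrees, less where a joint would pass 70% of its speed; a pose out of reach is approached as far as the arm can. A call with a gripper value outside its range is refused whole. The fingers move at their own pace and stop on an object; FORCE is the grip in N (left out, the last holds). Time passes only in rows, so rows that do not move let the fingers close. It gives the time, the measured TCP pose, the force, the opening and the grip force at its end, in the units of the state.
- manip.read_state(): the state, without advancing time (a new reading comes with each control period).
- manip.camera(name): name is "side" or "top" or "wrist"; returns (picture, depth): 400x640x3 uint8, red, green, blue; 400x640 float32, mm along the optical axis (not along the pixel's ray), 0 where there is no reading.
- manip.calibration(name): a dict with "intrinsics" (3x3 intrinsics, pixels), "pose" (4x4, takes a point from camera to world coordinates). Camera axes: x right, y up, looking along -z (the intrinsics and any distortion apply to the point x, -y, -z); pixel columns grow to the right and rows downward; lengths in mm; the calibration is good to about 2 mm. A picture is of the moment at which its call begins: read the wrist's pose just before it. calibration takes no time and is no camera call; for the wrist camera it gives the pose at the moment of the call.
- manip.sign_off(): hands the job in; it is judged then, once.
Trained networks look in the newest picture that a camera, given by its name, has taken for a name from the list of things; names that differ only in an ending like _2 or _b are one class to them, and where a whole thing is asked for, a point or a joint stands for the part that bears it (a point fixed in the world has none). Each returns a list of dicts, best first, with "score" (0 to 1); they miss things now and then, are a little off and sometimes report something else, mostly with a low value. They report only what shows in the picture. A call takes as long as a camera call.
- manip.cut_out(query, camera): "mask" (400x640 bool, what is visible of it) and "position" ([column, row] in pixels, amid what is visible of it).
The state is a dict: "clock": time; "joints": joint angles; "qd": joint speeds; "effort": joint torques, N m; "eef_pos": TCP position; "eef_rot": TCP orientation; "wrist_force": force on the tool from outside, world axes, zero at the start; "moment": the same for the moment, N m; "finger_gap": finger opening in mm; "finger_force": force on a finger pad.
Only numpy, scipy, OpenCV 4.12 (cv2) and the standard library are available. Lean on these libraries where they do the work, as an engineer would, in place of code of your own. Each camera call takes 0.05 s, during which the arm holds its last target. There are 200 camera calls.

## Task

Pull the surface-temperature probe straight up out of its charging dock, where sprung detents hold it, and hold its tip on the ringed spot of the sloping heater plate to take a reading. The probe must stand square to the plate and press lightly, with its sprung tip pushed in about half-way, not to its stop. Finish while still holding it there in the gripper, and leave the other things on the bench where they lie.

Things in the scene. Friction and masses are not known exactly. Their poses are not given: they have to be found in the camera images.
- probe_handle (a point): middle of the handle of the surface probe, a stubby pen-like instrument that starts upright in the dock. The handle is a grey rounded bar 26 mm (its x) by 22 mm (its y), 80 mm long; grip it across either pair of sides. This point is on the probe's axis, 40 mm below the handle's top; z runs along the probe from tip to handle top. About 0.11 kg.
- probe: the same probe; origin on its axis at the underside of its black collar (30 mm diameter, 4 mm thick, just below the handle; it rests on the dock's top when docked), 44 mm below the handle's middle. Below it a steel nose, 16 mm diameter, 40 mm long, with a groove for the detents, then the sprung tip.
- probe_tip (a point): very end of the probe's sprung tip, a 10 mm steel ball on a 6 mm pin on the probe's axis, 102 mm from the handle's middle when free (18 mm past the nose); the point moves with the pin. Starts hidden in the dock. Axes as the probe's (z towards the handle).
- plunger (a joint): how far the sprung tip is pushed into the probe, in m: 0 free, 0.010 at its stop. The spring pushes with about 0.9 N at 0, 2.4 N at half-way and 3.9 N just before the stop.
- dock_mouth (a point): centre of the bore's mouth in the top of the charging dock, 70 mm above the bench; z up, the dock's front at its -x. The probe starts in the bore with its axes parallel to these.
- dock: the charging dock, fixed: a white block 60 x 60 mm on a grey foot 100 x 92 mm (x by y), 70 mm high in all; origin under its centre. Bore 18 mm wide, 62 mm deep. Two sprung balls in its wall catch the nose's groove: pulling the probe straight up takes up to about 12 N over the first 5 mm, then a few N to 24 mm, then none; the tip leaves the bore after 58 mm.
- spot (a point): the spot to be measured: centre of the dark ring (24 mm outside, 18 mm inside diameter) on the surface of the heater's bare aluminium top plate. z points out of the plate, square to it; x points up the slope, y level along it. It lies 8 mm up the slope and 14 mm to the -y side of the plate's middle, 57 mm above the bench.
- heater: the bench heater, fixed: a wedge-shaped light grey housing 100 x 104 mm (x by y), 30 mm high at its front (-x, with a small black knob) and 66 mm at its back; on its top, which slopes by 20 degrees, an aluminium plate 98 x 94 mm, 6 mm thick. Origin under its centre. It stands turned, its low front towards the left (+y) or the far left.
- screwdriver: bystander: small screwdriver, 150 mm long, 17 mm thick, lying between the dock and the heater; origin at its middle, underneath; its length is along its y
- pen: bystander: slim pen, 145 mm, lying at the left in front of the keyboard; origin at its middle, underneath
- beaker: bystander: clear beaker, 46 mm wide, 60 mm high, standing behind the work; origin under its centre
- tape: bystander: small black roll of tape, 64 mm wide, 19 mm high, behind the work; origin under its centre
- sticky_pad: bystander: block of sticky notes, 72 x 50 x 13 mm, at the right; origin under its centre
- usb_stick: bystander: USB stick, 51 x 16 x 8 mm, left of the work; origin under its centre

How it is judged (in metres and radians):
On the way:
1. the probe is pulled right out of the dock (z of probe_tip in the frame of dock_mouth above 0.005 m), for 0.1 s.
At the end, for the whole second after the job is handed in: The gripper holds the probe at rest with its tip inside the ring (within 9 mm of the spot's centre), its axis within 0.16 rad (9 degrees) of square to the plate, the sprung tip pushed in by 1.5 to 9 mm of its 10 mm and the force on the heater between 0.8 and 8 N; the probe is clear of the dock (distance between probe_tip and spot below 0.009 m and angle between the z axis of probe_tip and the z axis of spot, either way round below 0.16 rad and value of joint plunger between 0.0015 and 0.009 m and contact force between probe and heater between 0.8 and 8 N and contact force between the fingers and probe above 2 N and contact force between probe and dock below 0.1 N and linear speed of probe below 0.02 m/s); the arm keeps its last pose, push and grip.
It fails at once if the probe is pressed hard on the heater (over 20 N) (contact force between probe and heater above 20 N).
It fails at once if a bystander is moved by more than 30 mm (distance of any of screwdriver, pen, beaker, tape, sticky_pad, usb_stick from where it was at the start of the episode above 0.03 m).
It also fails if it takes over 35 s, if anything falls off the work surface, if the arm or the gripper's body presses on something with over 40 N, if the wrist force passes 120 N, or if a joint passes its speed limit or range.

## Working session

There is one attempt and no reset: what is moved stays moved. The work goes in short steps, Python scripts to look and compute and a shell command to move; the robot and the scene stay as the last step left them, time stands still between calls to the robot, and variables do not carry over. Pictures are saved under pics/ and viewed, at most 10 in all, crops included, and the job is handed in when it is done.

```bash
mkdir -p pics; cat > h.py <<'E'
import numpy as np, cv2
from cell import manip
def cloud(depth,cal):
    K=np.array(cal["intrinsics"]);T=np.array(cal["pose"])
    v,u=np.mgrid[:depth.shape[0],:depth.shape[1]]
    x=(u-K[0,2])/K[0,0]*depth; y=(v-K[1,2])/K[1,1]*depth
    return np.stack([x,-y,-depth],-1)@T[:3,:3].T+T[:3,3]
def shot(n,save=None):
    cal=manip.calibration(n);im,d=manip.camera(n)
    if save: cv2.imwrite("pics/"+save,im[:,:,::-1])
    return im,d,cloud(d,cal),cal
E
python3 - <<'E'
from h import *
for n in("top","side"):
    im,d,P,cal=shot(n,n+"1.png"); print(n,np.round(cal["pose"][:3][:,3]),{k:1 for k in cal})
    for q in("probe","dock","heater","screwdriver","beaker","tape","usb_stick"):
        for r in manip.cut_out(q,n)[:1]:
            m=r["mask"]&(d>0); p=P[m]
            print(q,round(r["score"],2),np.round(r["position"]),m.sum(),np.round(np.median(p,0)),np.round(np.percentile(p,[2,98],axis=0)).tolist())
print(manip.read_state())
E
```

```text
top [ 341.   33. 1123.] {'intrinsics': 1, 'pose': 1}
probe 0.41 [294. 212.] 108 [495.  96. 151.] [[486.0, 85.0, 77.0], [510.0, 107.0, 156.0]]
dock 0.9 [298. 221.] 769 [485.  91.  10.] [[446.0, 47.0, 4.0], [551.0, 145.0, 72.0]]
screwdriver 0.71 [298. 222.] 831 [488.  93.  10.] [[447.0, 47.0, 3.0], [554.0, 148.0, 73.0]]
beaker 0.57 [354. 191.] 100 [577. -77.  14.] [[571.0, -107.0, 9.0], [584.0, -46.0, 18.0]]
tape 0.6 [368. 152.] 267 [ 695. -123.   17.] [[664.0, -151.0, -2.0], [726.0, -94.0, 22.0]]
side [ -34. 1033.  593.] {'intrinsics': 1, 'pose': 1}
probe 0.74 [335. 214.] 315 [496. 108. 115.] [[487.0, 94.0, 71.0], [515.0, 116.0, 156.0]]
dock 0.79 [334. 243.] 988 [485. 119.  31.] [[449.0, 52.0, 1.0], [549.0, 151.0, 72.0]]
heater 0.63 [365. 204.] 810 [ 527. -149.   37.] [[493.0, -210.0, 2.0], [616.0, -117.0, 70.0]]
screwdriver 0.51 [334. 212.] 310 [496. 108. 115.] [[487.0, 94.0, 72.0], [515.0, 116.0, 156.0]]
beaker 0.66 [296. 211.] 258 [697.   7.  40.] [[682.0, -27.0, 4.0], [724.0, 17.0, 61.0]]
tape 0.43 [320. 202.] 186 [ 692. -113.   16.] [[666.0, -152.0, 1.0], [725.0, -88.0, 22.0]]
{'clock': 0.8, 'joints': array([-1.36062926e+00,  2.99894426e-01,  1.52099586e+00,  4.51071500e-06,
        1.32066631e+00, -6.66233936e-02]), 'qd': array([ 0.00093442,  0.0013672 , -0.00087106,  0.00070886, -0.00047529,
       -0.00122203]), 'effort': array([-2.58422544e-03, -5.31630564e+01, -3.52902853e+01,  7.07533141e-02,
        2.13501533e-02, -2.30119616e-05]), 'eef_pos': array([ 150.28217029, -529.06394387,  404.65039311]), 'eef_rot': array([ 3.14155639e+00, -1.96037722e-06,  2.76789340e-01]), 'wrist_force': array([-0.02831467, -0.55162738, -0.54249592]), 'moment': array([ 0.08821603,  0.01782489, -0.01300109]), 'finger_force': 0.0, 'finger_gap': 93.80267625903119}
```

```bash
python3 - <<'E'
from h import *
a=cv2.imread("pics/top1.png")[100:300,200:460];cv2.imwrite("pics/t1c.png",cv2.resize(a,None,fx=3,fy=3)[:600,:780])
a=cv2.imread("pics/side1.png")[150:300,260:460];cv2.imwrite("pics/s1c.png",cv2.resize(a,None,fx=4,fy=4))
E
```

```text
(no output)
```

View pics/t1c.png

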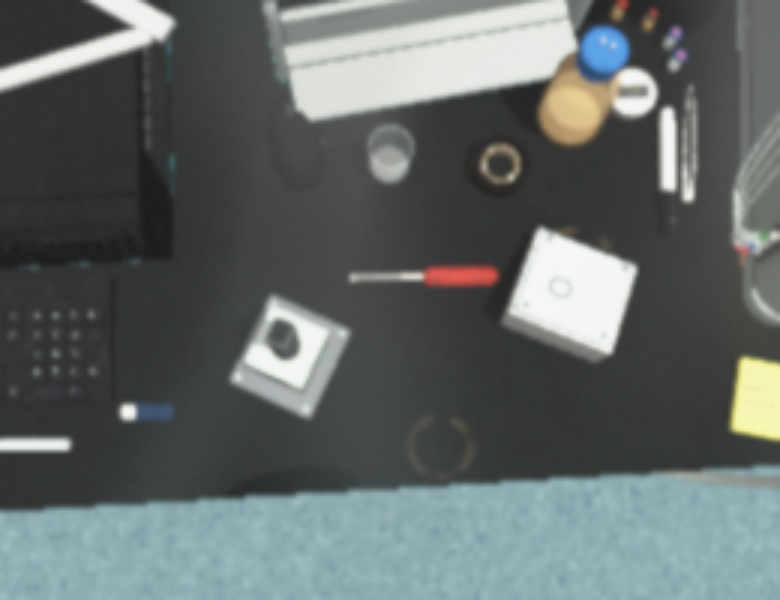

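View pics/s1c.png

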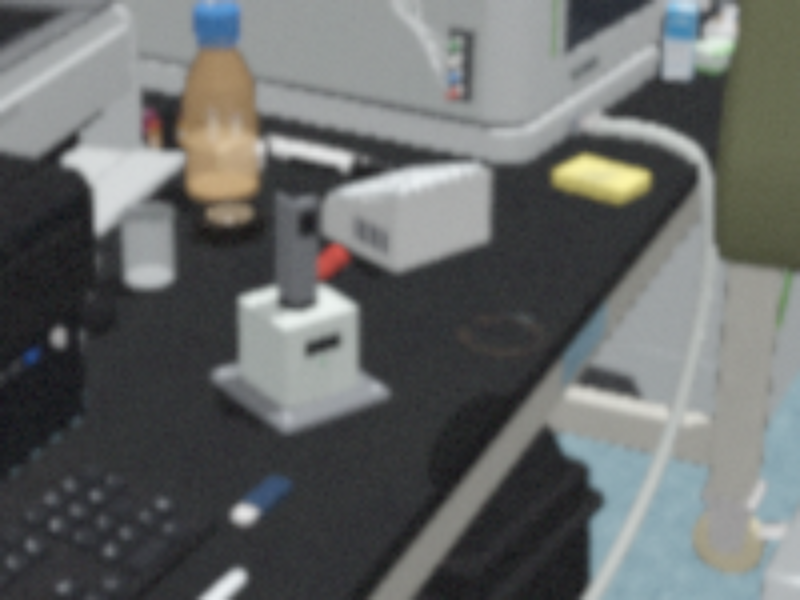

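```bash
python3 - <<'E'
from h import *
im,d,P,cal=shot("top")
m=manip.cut_out("dock","top")[0]["mask"]&(d>0)
p=P[m]
for lo,hi in((0,20),(62,76),(140,165)):
    q=P[(d>0)&(P[...,2]>lo)&(P[...,2]<hi)&(abs(P[...,0]-493)<80)&(abs(P[...,1]-95)<75)][:,:2].astype(np.float32)
    print(lo,len(q),cv2.minAreaRect(q),q.mean(0))
v,u=np.mgrid[:400,:640]
c=P[196,387];print(c)
k=(np.hypot(u-387,v-196)<11)&(d>0);q=P[k];q=q[abs(q[:,2]-c[2])<25];cc=q.mean(0)
n=np.linalg.svd(q-cc)[2][2];n*=np.sign(n[2]);print(cc,n,np.degrees(np.arccos(n[2])),np.arctan2(n[1],n[0]))
q=P[(d>0)&(P[...,2]>25)&(np.hypot(P[...,0]-c[0],P[...,1]-c[1])<85)][:,:2].astype(np.float32);print(cv2.minAreaRect(q))
E
```

```text
0 975 ((494.132080078125, 95.13953399658203), (149.79832458496094, 159.83685302734375), 88.88626861572266) [488.61853   92.788124]
62 312 ((500.2083740234375, 97.92005920410156), (60.086490631103516, 60.010498046875), 63.87824630737305) [496.95834  96.43996]
140 82 ((499.9360046386719, 97.56993103027344), (21.039491653442383, 25.73164176940918), 61.56143569946289) [499.20917   97.541046]
[ 553.58249988 -171.83212008   57.20087998]
[ 553.98044976 -172.09561102   56.03326307] [ 0.31489783 -0.14198814  0.93844484] 20.20799290302817 -0.42360398696937607
((554.1709594726562, -185.19850158691406), (104.52716064453125, 101.44951629638672), 66.09255981445312)
```

```bash
python3 -m creep '{"slide":[[4.2,4.2,0],[4.2,4.2,0],[4.2,4.2,0],[4.2,4.2,0],[4.2,4.2,0],[4.2,4.2,0],[4.2,4.2,0],[0,0,0]],"turn":[0,0,0,0,0,0,0,0],"claw":[1,1,1,1,1,1,1,1]}' 40
python3 - <<'E'
from h import *
im,d,P,cal=shot("wrist","w1.png");print(cal["pose"])
for r in manip.cut_out("heater","wrist")[:2]:
    m=r["mask"]&(d>0); p=P[m];print(r["score"],r["position"],m.sum(),np.percentile(p,[2,50,98],axis=0))
E
```

```text
clock: 1.9
eef_pos: [446.1, -232.5, 404.5]
eef_rot: [-3.141, -0.0, 0.281]
wrist_force: [-0.7, -0.5, -0.2]
finger_gap: 93.6
finger_force: 0.0
[[ 2.77761783e-01  9.33796365e-01  2.25549863e-01  5.10536417e+02]
 [-9.60648871e-01  2.70354487e-01  6.37353786e-02 -2.13790631e+02]
 [-1.46255286e-03 -2.34377474e-01  9.72144568e-01  3.84283773e+02]
 [ 0.00000000e+00  0.00000000e+00  0.00000000e+00  1.00000000e+00]]
0.91 [307.8, 68.7] 11170 [[ 498.1388918  -238.54247305   23.82243212]
 [ 551.35344123 -182.57706149   54.56652275]
 [ 605.80480009 -127.8369816    69.7721307 ]]
0.38 [211.9, 19.0] 1343 [[ 5.69260027e+02 -1.11513301e+02  1.83947008e-01]
 [ 5.76316098e+02 -7.17517954e+01  1.38031487e+01]
 [ 5.84592584e+02 -1.24558436e+01  1.74660350e+01]]
```

View pics/w1.png

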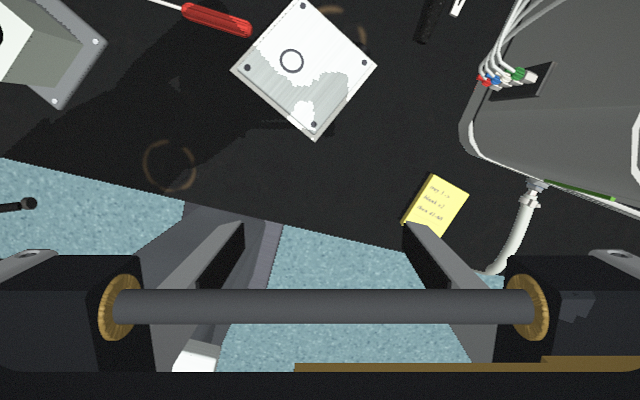

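```bash
python3 - <<'E'
from h import *
from scipy.optimize import least_squares
im,d,P,cal=shot("wrist")
m=manip.cut_out("heater","wrist")[0]["mask"].astype(np.uint8)
poly=np.zeros_like(m);cv2.fillPoly(poly,[np.array([[301,12],[365,67],[315,128],[243,71]])],1)
k=(poly>0)&(d>0);p=P[k];g=np.c_[p[:,:2],np.ones(len(p))]
w=least_squares(lambda a:(g@a-p[:,2]),[0,0,55.],loss="soft_l1",f_scale=2).x
n=np.array([-w[0],-w[1],1]);n/=np.linalg.norm(n);r=p[:,2]-g@w
print(w,"n",n,"tilt",np.degrees(np.arccos(n[2])),"az",np.arctan2(n[1],n[0]),"rms",np.sqrt(np.median(r**2)))
for c in((303,8),(368,67),(316,132),(240,71)):print(c,P[c[1],c[0]])
gr=cv2.cvtColor(im,cv2.COLOR_RGB2GRAY)[40:82,270:313]
rm=(gr<120).astype(np.uint8);N,l,s,cen=cv2.connectedComponentsWithStats(rm);
for i in range(1,N):
  if s[i,4]>20:
    print(s[i],cen[i]+[270,40]);x,y=np.round(cen[i]+[270,40]).astype(int);print(P[y,x])
E
```

```text
[-3.31499736e-01  1.52791921e-01  2.65744408e+02] n [ 0.31140295 -0.14352909  0.93937618] tilt 20.052944135722424 az -0.43189049269575613 rms 0.5254462738312384
(303, 8) [ 603.29829072 -168.78129359   40.89083206]
(368, 67) [ 570.9437411  -246.5294736    32.63006329]
(316, 132) [ 494.12785025 -212.96278696   63.8187362 ]
(240, 71) [ 528.49937079 -130.41302875   70.16627463]
[  8   6  23  24 109] [288.8440367   58.24770642]
[ 553.69278673 -169.26524808   56.39909407]
```

```bash
python3 -m creep '{"slide":[[0,5.1,0],[0,5.1,0],[0,5.1,0],[0,5.1,0],[0,5.1,0],[0,5.1,0],[0,5.0,0],[0,0,0]],"turn":[-0.12,-0.12,-0.12,-0.12,-0.12,-0.12,0,0],"claw":[1,1,1,1,1,1,1,1]}' 40
python3 - <<'E'
from h import *
print(manip.read_state()["eef_pos"],manip.read_state()["eef_rot"],manip.read_state()["joints"])
im,d,P,cal=shot("wrist","w2.png")
for lo,hi in((64,73),(148,160)):
    q=P[(d>0)&(P[...,2]>lo)&(P[...,2]<hi)&(abs(P[...,0]-500)<55)&(abs(P[...,1]-98)<55)][:,:2].astype(np.float32)
    print(lo,len(q),cv2.minAreaRect(q))
E
```

```text
clock: 3.1
eef_pos: [444.1, 122.1, 404.7]
eef_rot: [-3.141, -0.0, -0.441]
wrist_force: [-0.7, -0.1, -0.1]
finger_gap: 93.9
finger_force: 0.0
[444.11240249 122.09883001 404.67846964] [-3.14141213e+00 -3.64660252e-05 -4.41374450e-01] [1.88732690e-01 9.92268152e-02 1.76167529e+00 1.29798957e-04
 1.28055472e+00 2.20086633e+00]
64 2854 ((499.12939453125, 99.75617218017578), (59.67002487182617, 60.161163330078125), 63.75043487548828)
148 1068 ((499.1132507324219, 99.64859008789062), (21.072111129760742, 25.468486785888672), 64.81995391845703)
```

View pics/w2.png

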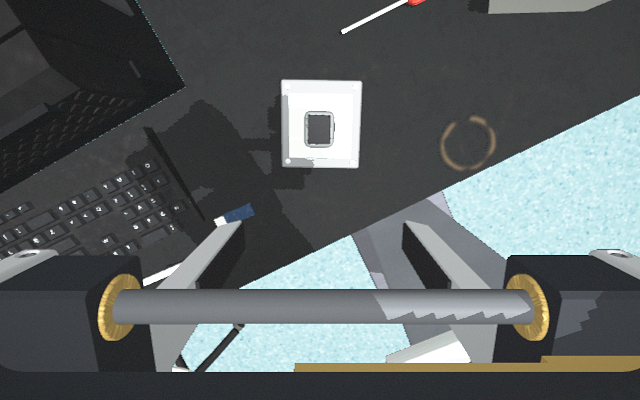

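```bash
python3 -m creep '{"slide":[[5.5,-2.25,0],[0,0,-5.5],[0,0,-5.5],[0,0,0],[0,0,0],[0,0,0],[0,0,0],[0,0,0]],"turn":[-0.012,0,0,0,0,0,0,0],"claw":[1,1,1,0.4,0.1,0,0,0]}' 45
python3 -c "
from cell import manip;s=manip.read_state();print(s)"
```

```text
clock: 4.15
eef_pos: [499.3, 98.5, 295.3]
eef_rot: [-3.141, -0.001, -0.455]
wrist_force: [-0.4, -0.0, -1.1]
finger_gap: 47.5
finger_force: 0.0
{'clock': 4.15, 'joints': array([1.22793988e-01, 3.31228886e-01, 1.75353382e+00, 1.35693036e-05,
       1.05588865e+00, 2.14861623e+00]), 'qd': array([ 0.00209072,  0.00783881,  0.00355706,  0.00089989, -0.00260584,
        0.00253693]), 'effort': array([-7.02603674e-02, -5.08301532e+01, -3.10413551e+01, -2.54235364e-02,
       -6.19067601e-02, -2.28920297e-03]), 'eef_pos': array([499.28996642,  98.49835524, 295.28451832]), 'eef_rot': array([-3.14106862e+00, -7.82032300e-04, -4.55032797e-01]), 'wrist_force': array([-0.42944967, -0.00448545, -1.14957307]), 'moment': array([ 0.11024245, -0.0340825 ,  0.04052157]), 'finger_force': 0.0, 'finger_gap': 47.535505936866336}
```

```bash
python3 -m creep '{"slide":[[0,0.1,0],[0,0,0],[0,0,0],[0,0,0],[0,0,0],[0,0,0]],"turn":[0,0,0,0,0,0],"claw":[0,0,0,0,0,0]}' 45
```

```text
clock: 4.9
eef_pos: [499.3, 99.4, 294.6]
eef_rot: [-3.142, 0.0, -0.455]
wrist_force: [-0.4, 0.4, 0.0]
finger_gap: 21.9
finger_force: 45.0
```

```bash
python3 -m creep '{"slide":[[0,0,0.4],[0,0,0.6],[0,0,0.8],[0,0,1.0],[0,0,1.0],[0,0,0.9],[0,0,0],[0,0,0]],"turn":[0,0,0,0,0,0,0,0],"claw":[0,0,0,0,0,0,0,0]}' 45
python3 - <<'E'
from h import *
im,d,P,cal=shot("side","s2.png")
m=(manip.cut_out("probe","side") or [{"mask":np.zeros((400,640),bool)}])[0]["mask"];q=P[m&(d>0)];print(m.sum(),np.percentile(q,[2,50,98],axis=0))
a=im[120:270,250:450,::-1];cv2.imwrite("pics/s2c.png",cv2.resize(a,None,fx=4,fy=4))
E
```

```text
clock: 5.9
eef_pos: [499.3, 99.4, 341.5]
eef_rot: [3.141, 0.0, -0.455]
wrist_force: [0.5, 0.0, -1.0]
finger_gap: 21.9
finger_force: 45.0
330 [[ 487.34016826 -152.21004098    0.69084678]
 [ 495.49551768  105.78546109  141.01161969]
 [ 624.69221366  115.10364847  203.52613521]]
```

View pics/s2c.png

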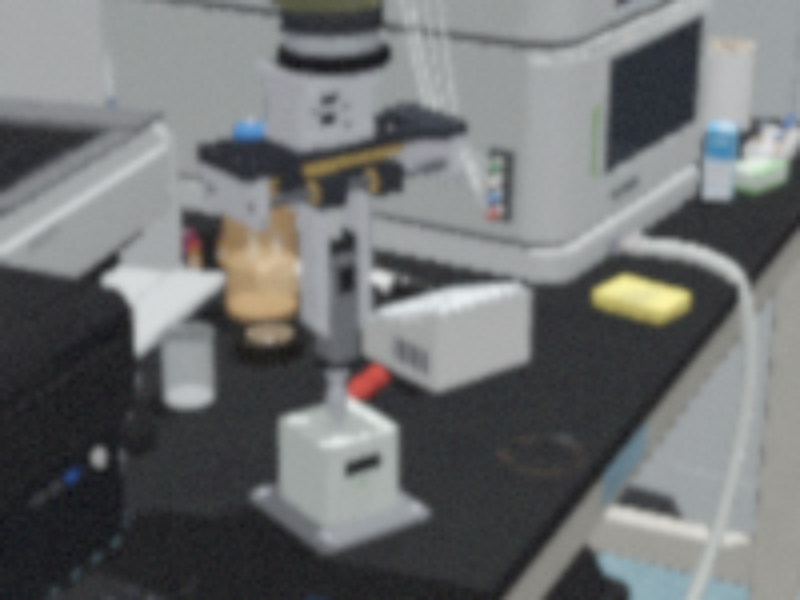

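```bash
python3 -m creep '{"slide":[[0.5,-0.24,0],[0.5,-0.24,0],[0.4,-0.2,-0.05],[0.4,-0.2,-0.1],[0.4,-0.2,-0.1],[0.4,-0.2,-0.1],[0.4,-0.2,-0.12],[0.37,-0.18,-0.13]],"turn":[0,0,0,0,0,0,0,0],"claw":[0,0,0,0,0,0,0,0]}' 15
python3 - <<'E'
from h import *
im,d,P,cal=shot("side","s3.png");print(manip.read_state()["wrist_force"])
a=im[130:250,270:420,::-1];cv2.imwrite("pics/s3c.png",cv2.resize(a,None,fx=5,fy=5))
E
```

```text
clock: 7.0
eef_pos: [533.3, 82.7, 335.6]
eef_rot: [-3.142, -0.0, -0.455]
wrist_force: [-2.9, 0.8, 0.2]
finger_gap: 22.3
finger_force: 15.0
[-1.85782169  0.29272345  0.21155446]
```

View pics/s3c.png

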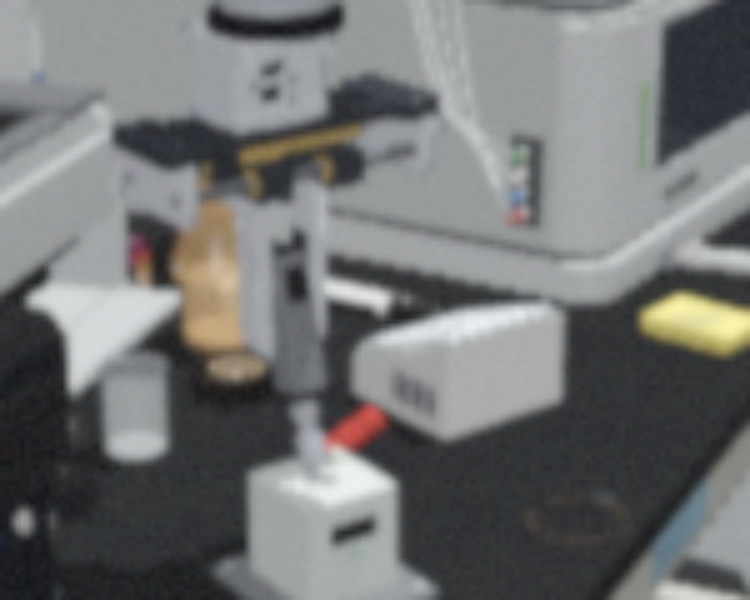

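```bash
python3 -m creep '{"slide":[[0,0,1],[0,0,2],[0,0,2],[0,0,2],[0,0,0]],"turn":[0,0,0,0.012,0.011],"claw":[0,0,0,0,0]}' 25
python3 - <<'E'
from h import *
im,d,P,cal=shot("side","s4.png");s=manip.read_state();g=s["eef_pos"]-[0,0,180];print(g,s["eef_rot"])
for r in manip.cut_out("probe","side")[:2]:
    m=r["mask"]&(d>0)&(np.linalg.norm(P-g,axis=-1)<130);q=P[m];print(r["score"],m.sum(),r["position"])
    # centroid per height slice
    for z in range(int(q[:,2].min()),int(q[:,2].max()),8):
        t=q[abs(q[:,2]-z-4)<4]
        if len(t)>3:print(z+4,len(t),np.round(np.median(t,0),1),(np.median(t,0)-g)[:2]@[.898,-.439])
y,x=[int(v) for v in manip.cut_out("probe","side")[0]["position"][::-1]]
a=im[y-60:y+60,x-75:x+75,::-1];cv2.imwrite("pics/s4c.png",cv2.resize(a,None,fx=5,fy=5))
E
```

```text
clock: 7.68
eef_pos: [533.0, 82.8, 407.5]
eef_rot: [-3.14, -0.003, -0.432]
wrist_force: [0.2, 0.2, -2.0]
finger_gap: 21.8
finger_force: 25.0
[532.92203647  82.79878723 226.14624153] [-3.14090736e+00 -1.59963322e-03 -4.31206416e-01]
0.91 369 [329.1, 178.9]
139 10 [505.2  99.7 139. ] -32.27379010773923
147 6 [507.  100.3 148.9] -30.946727480688857
155 16 [507.3 101.  153.8] -30.998673717774096
163 20 [509.2  99.  161.8] -28.396813134956
171 11 [512.   97.5 170.2] -25.219038055003825
179 15 [513.2  98.  180.2] -24.33652483186456
187 17 [517.   98.1 188.2] -21.054989698108642
195 29 [511.8  98.1 194.4] -25.65932823147049
203 35 [514.7  98.  202.9] -23.008736043418573
211 27 [515.5  97.1 210.8] -21.9640180658368
219 34 [518.8  96.3 218.8] -18.630024156970304
227 27 [518.9  95.5 226.3] -18.139493475227262
235 30 [520.5  93.4 234.6] -15.783619036490267
243 24 [521.2  93.3 243.7] -15.145646232970718
251 25 [523.1  94.7 251.4] -13.997268668789244
259 24 [524.8  90.9 259.7] -10.894504342904991
267 18 [529.   90.2 267.8] -6.795043167364006
```

View pics/s4c.png

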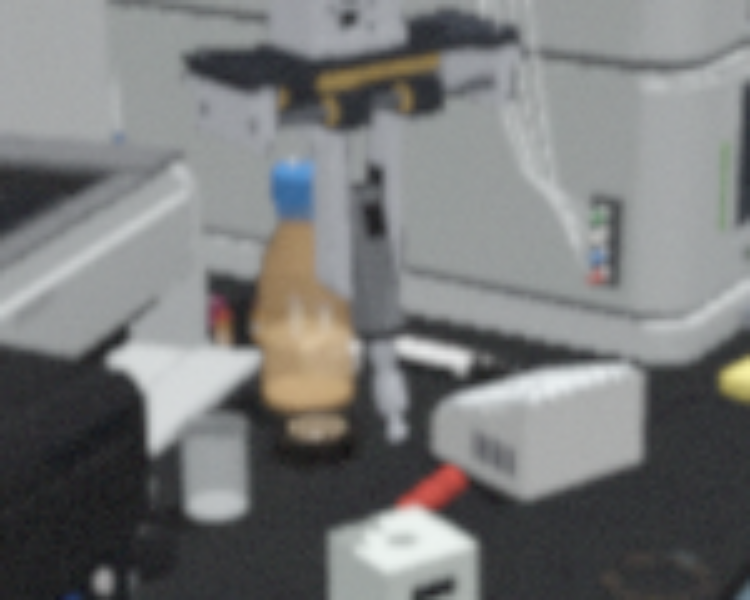

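```bash
cat > fit.py <<'E'
from h import *
from scipy.optimize import least_squares
def box(p,h):
    q=abs(p)-h;return np.linalg.norm(np.maximum(q,0),axis=1)+np.minimum(q.max(1),0)
def cyl(p,r,z0,z1):
    q=np.c_[np.hypot(p[:,0],p[:,1])-r,abs(p[:,2]-(z0+z1)/2)-(z1-z0)/2]
    return np.linalg.norm(np.maximum(q,0),axis=1)+np.minimum(q.max(1),0)
def sdf(p,pl=0):
    return np.min([box(p,[13,11,40]),cyl(p,15,-44,-40),cyl(p,8,-84,-44),cyl(p,3,-95+pl,-84),np.linalg.norm(p+[0,0,97-pl],axis=1)-5],0)
def frame(th,ph,yaw):
    a=np.array([np.cos(yaw),np.sin(yaw),0]);b=np.array([-a[1],a[0],0])
    z=np.sin(th)*a+np.sin(ph)*b;z[2]=np.sqrt(1-z@z);y=b-z*(b@z);y/=np.linalg.norm(y);return np.c_[np.cross(y,z),y,z]
def run(n=3,cam="side"):
    qs=[]
    for i in range(n):
        im,d,P,cal=shot(cam);s=manip.read_state();g=s["eef_pos"]-[0,0,180];yaw=s["eef_rot"][2]
        r=manip.cut_out("probe",cam)[0];m=cv2.erode(r["mask"].astype(np.uint8),np.ones((1,1)))>0
        qs.append(P[m&(d>0)&(np.linalg.norm(P-g,axis=-1)<125)])
    q=np.vstack(qs)
    f=lambda v:sdf((q-g-v[:3])@frame(v[3],v[4],yaw))
    for t0 in(.2,.35):
        v=least_squares(f,[0,0,0,t0,0],loss="soft_l1",f_scale=1.5,x_scale=[1,1,1,.02,.02]).x
        R=frame(v[3],v[4],yaw);print(len(q),"off",np.round(v[:3],1),"deg",np.round(np.degrees(v[3:]),1),"med res",np.median(abs(f(v))),"tip-g",np.round(v[:3]-102*R[:,2],1))
    return q
if __name__=="__main__":run();print(manip.read_state()["clock"])
E
python3 fit.py
```

```text
708 off [-5.1  3.3  1.5] deg [15.   0.1] med res 1.0830031374290972 tip-g [-29.1  14.3 -97.1]
708 off [-5.   3.3  1.5] deg [15.   0.1] med res 1.0760246719994173 tip-g [-29.1  14.3 -97. ]
8.125
```

```bash
python3 -m creep '{"slide":[[-0.27,0.13,-2],[0,0,-2],[0,0,-2],[0,0,-1],[0,0,0]],"turn":[0,0,0,0,0],"claw":[0,0,0,0,0]}' 25
python3 -m creep '{"slide":[[0.27,-0.13,0],[0.3,-0.14,-0.05],[0.3,-0.14,-0.1],[0.3,-0.14,-0.1],[0.2,-0.1,-0.1],[0,0,0]],"turn":[0,0,0,0,0,0],"claw":[0,0,0,0,0,0]}' 12
python3 -m creep '{"slide":[[0,0,1.5],[0,0,2.5],[0,0,2.5],[0,0,1],[0,0,0]],"turn":[0,0,0,0,0],"claw":[0,0,0,0,0]}' 25
python3 fit.py
```

```text
clock: 8.75
eef_pos: [530.3, 84.1, 335.4]
eef_rot: [3.141, 0.001, -0.432]
wrist_force: [0.1, 0.0, -0.8]
finger_gap: 21.8
finger_force: 25.0
clock: 9.5
eef_pos: [544.1, 77.5, 332.0]
eef_rot: [3.141, 0.0, -0.432]
wrist_force: [-0.3, 0.9, -0.7]
finger_gap: 21.8
finger_force: 12.0
clock: 10.12
eef_pos: [543.9, 77.6, 407.7]
eef_rot: [-3.141, -0.001, -0.432]
wrist_force: [1.3, -0.5, -1.7]
finger_gap: 21.9
finger_force: 25.0
1119 off [-7.6  4.3  3.1] deg [20.6 -0.5] med res 1.2189728494879066 tip-g [-39.8  20.  -92.4]
1119 off [-7.6  4.3  3.1] deg [20.6 -0.5] med res 1.2205225950814835 tip-g [-39.8  20.1 -92.4]
10.425
```

```bash
cat > prof.py <<'E'
from fit import *
q=run(2);s=manip.read_state();g=s["eef_pos"]-[0,0,180];yaw=s["eef_rot"][2]
u=np.array([np.cos(yaw),np.sin(yaw),0])
for name,k in(("all",q[:,2]>0),("nose",q[:,2]<g[2]-48),("handle",q[:,2]>g[2]-35)):
    t=q[k];out=[]
    for th in(14,17,20,23,26,29):
        f=lambda v:sdf((t-g-v)@frame(np.radians(th),0,yaw))
        r=least_squares(f,[-5,2,0],loss="soft_l1",f_scale=1.5);out.append((th,round(r.cost/len(t),3),round(float(r.x@u),1)))
    print(name,len(t),out)
E
python3 prof.py; python3 -c "
import sys;sys.path.insert(0,'.')
from h import *
im,d,P,cal=shot('side');a=im[125:245,265:415,::-1];cv2.imwrite('pics/s5c.png',cv2.resize(a,None,fx=5,fy=5,interpolation=cv2.INTER_CUBIC))"
```

```text
727 off [-7.9  4.2  2. ] deg [20.5 -0.9] med res 1.1524633278596124 tip-g [-39.7  20.5 -93.6]
727 off [-7.7  4.   2.6] deg [20.5 -0.9] med res 1.1437036544866839 tip-g [-39.4  20.4 -92.9]
all 727 [(14, np.float64(2.314), -12.9), (17, np.float64(1.514), -10.5), (20, np.float64(1.042), -8.9), (23, np.float64(1.25), -8.3), (26, np.float64(1.828), -8.1), (29, np.float64(2.356), -9.1)]
nose 124 [(14, np.float64(1.392), -17.0), (17, np.float64(1.329), -14.4), (20, np.float64(1.008), -9.2), (23, np.float64(0.889), -5.5), (26, np.float64(0.845), -2.0), (29, np.float64(0.861), 1.6)]
handle 552 [(14, np.float64(1.717), -10.3), (17, np.float64(1.271), -9.7), (20, np.float64(1.066), -8.9), (23, np.float64(1.162), -8.6), (26, np.float64(1.515), -8.0), (29, np.float64(1.803), -5.5)]
```

View pics/s5c.png

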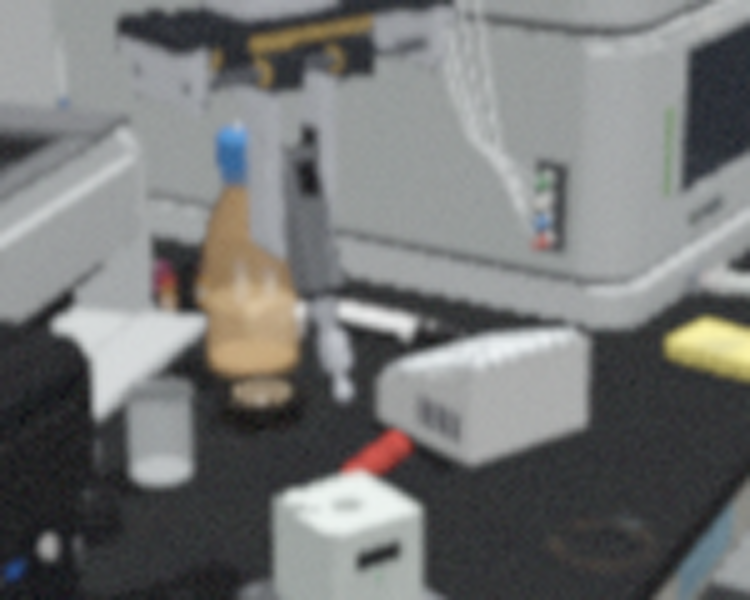

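```bash
python3 -m creep '{"slide":[[1.17,-5.45,0],[1.17,-5.45,0],[1.17,-5.45,0],[1.17,-5.45,0],[1.17,-5.45,0],[0,0,-2.5],[0,0,-2.4],[0,0,0]],"turn":[0,0,0,0,0,0,0,0],"claw":[0,0,0,0,0,0,0,0]}' 25
cat > fin.py <<'E'
from prof import *
im,d,P,cal=shot("side","s6.png")
# plate plane in the side camera
k=(d>0)&(np.hypot(P[...,0]-553,P[...,1]+180)<35)&(P[...,2]>25)&(P[...,2]<80);t=P[k]
print(len(t),"side-plane residual vs wrist plane",np.median(t[:,2]-(np.c_[t[:,:2],np.ones(len(t))]@[-.3315,.1528,265.74])))
a=im[125:245,315:465,::-1];cv2.imwrite('pics/s6c.png',cv2.resize(a,None,fx=5,fy=5,interpolation=cv2.INTER_CUBIC))
im,d,P,cal=shot("wrist","w6.png")
E
python3 fin.py
```

```text
clock: 11.68
eef_pos: [602.4, -194.9, 356.4]
eef_rot: [3.141, 0.003, -0.432]
wrist_force: [-0.3, -0.1, -1.0]
finger_gap: 21.6
finger_force: 25.0Traceback (most recent call last):
  File "fin.py", line 1, in <module>
    from prof import *
  File "prof.py", line 2, in <module>
    q=run(2);s=manip.read_state();g=s["eef_pos"]-[0,0,180];yaw=s["eef_rot"][2]
  File "fit.py", line 17, in run
    r=manip.cut_out("probe",cam)[0];m=cv2.erode(r["mask"].astype(np.uint8),np.ones((1,1)))>0
      ~~~~~~~~~~~~~~~~~~~~~~~~~~^^^
IndexError: list index out of range
```

```bash
cat > fin.py <<'E'
from fit import *
def go(v0=(-7.7,4.1,2.5,.36,-.01)):
    qs=[]
    for i in range(3):
        im,d,P,cal=shot("side")
        s=manip.read_state();g=s["eef_pos"]-[0,0,180];yaw=s["eef_rot"][2]
        L=(P-g-np.array(v0[:3])).reshape(-1,3)@frame(v0[3],v0[4],yaw)
        k=(d.ravel()>0)&(abs(L[:,1])<10)&(abs(L[:,0])<22)&(L[:,2]<42)&(L[:,2]>-103)
        k[k]&=abs(sdf(L[k]))<7
        qs.append(P.reshape(-1,3)[k])
    q=np.vstack(qs)
    f=lambda v:sdf((q-g-v[:3])@frame(v[3],v[4],yaw))
    v=least_squares(f,v0,loss="soft_l1",f_scale=1.5,x_scale=[1,1,1,.02,.02]).x
    R=frame(v[3],v[4],yaw);t=v[:3]-102*R[:,2]
    print(len(q),"off",np.round(v[:3],1),"deg",np.round(np.degrees(v[3:]),1),"res",np.median(abs(f(v))),"tip-g",np.round(t,1),"tip",np.round(g+t,1))
    return im,d,P
if __name__=="__main__":
    im,d,P=go()
    k=(d>0)&(np.hypot(P[...,0]-553,P[...,1]+180)<35)&(P[...,2]>25)&(P[...,2]<80);t=P[k]
    print(len(t),"plane residual",np.median(t[:,2]-(np.c_[t[:,:2],np.ones(len(t))]@[-.3315,.1528,265.74])))
    a=im[125:245,315:465,::-1];cv2.imwrite('pics/s6c.png',cv2.resize(a,None,fx=5,fy=5,interpolation=cv2.INTER_CUBIC))
    shot("wrist","w6.png")
E
python3 fin.py
```

```text
539 off [-8.1  1.9  2.8] deg [20.5 -1.8] res 1.3792413596711732 tip-g [-39.2  19.8 -92.7] tip [ 563.3 -174.9   86.3]
38 plane residual 2.638050268615885
```

View pics/s6c.png

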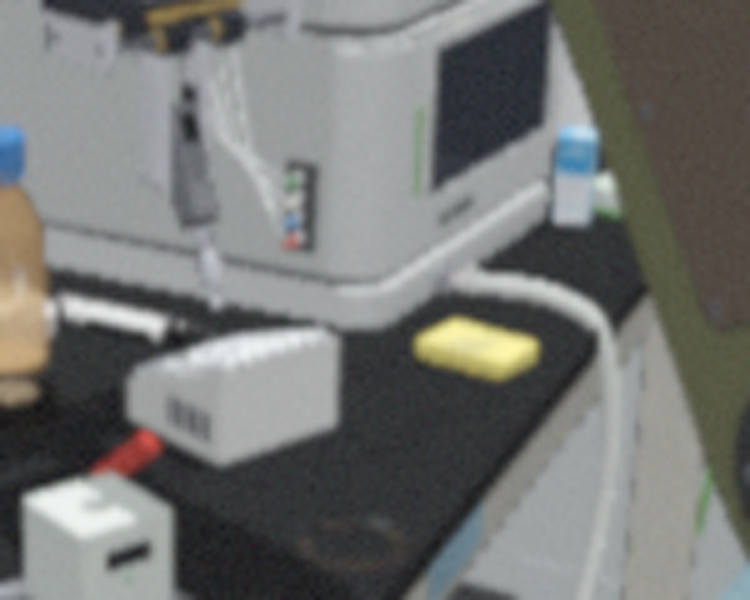

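```bash
cat > wf.py <<'E'
from h import *
from collections import Counter
F=[]
for i in range(4):
    manip.camera("wrist");F.append(manip.read_state()["wrist_force"])
F=np.array(F);print("F",F.mean(0).round(2),"along n",(F@[.311,-.1435,.939]).round(2),manip.read_state()["eef_pos"].round(1))
E
python3 wf.py
python3 -m creep '{"slide":[[-0.25,0.12,-0.8],[-0.25,0.12,-0.8],[-0.18,0.08,-0.45],[0,0,0],[0,0,0]],"turn":[0,0,0,0,0],"claw":[0,0,0,0,0]}' 25
python3 wf.py
python3 -m creep '{"slide":[[-0.12,0.06,-0.38],[0,0,0],[0,0,0]],"turn":[0,0,0],"claw":[0,0,0]}' 25
python3 wf.py
```

```text
F [ 0.22 -0.02 -0.75] along n [-1.34 -0.3  -0.54 -0.34] [ 602.5 -194.8  358.3]
clock: 12.9
eef_pos: [595.8, -191.7, 337.9]
eef_rot: [-3.142, -0.0, -0.432]
wrist_force: [0.2, 1.0, -0.8]
finger_gap: 22.0
finger_force: 25.0
F [-0.42 -0.15 -1.08] along n [-1.28 -1.29 -1.36 -0.58] [ 595.7 -191.7  337.8]
clock: 13.48
eef_pos: [594.5, -191.0, 333.8]
eef_rot: [-3.142, 0.0, -0.432]
wrist_force: [1.2, 0.2, -0.6]
finger_gap: 21.8
finger_force: 25.0
F [ 0.01 -0.52 -1.07] along n [-0.64 -0.77 -0.87 -1.43] [ 594.5 -191.1  333.9]
```

```bash
for i in 1; do :; done
python3 -m creep '{"slide":[[-0.09,0.04,-0.28],[0,0,0],[0,0,0]],"turn":[0,0,0],"claw":[0,0,0]}' 25
python3 wf.py
python3 -m creep '{"slide":[[-0.06,0.03,-0.19],[0,0,0],[0,0,0]],"turn":[0,0,0],"claw":[0,0,0]}' 25
python3 wf.py
python3 -m creep '{"slide":[[-0.06,0.03,-0.19],[0,0,0],[0,0,0]],"turn":[0,0,0],"claw":[0,0,0]}' 25
python3 wf.py
```

```text
clock: 14.05
eef_pos: [593.6, -190.7, 331.2]
eef_rot: [3.142, -0.0, -0.432]
wrist_force: [0.6, -0.3, -0.5]
finger_gap: 21.9
finger_force: 25.0
F [ 0.93 -0.63 -0.08] along n [0.02 0.74 0.43 0.03] [ 593.6 -190.7  331.1]
clock: 14.62
eef_pos: [593.0, -190.4, 329.2]
eef_rot: [-3.142, -0.0, -0.432]
wrist_force: [1.0, -0.7, 0.3]
finger_gap: 21.8
finger_force: 25.0
F [ 0.91 -0.11 -0.18] along n [ 0.56  0.09  0.24 -0.38] [ 593.  -190.4  329.2]
clock: 15.2
eef_pos: [592.4, -190.1, 327.3]
eef_rot: [-3.142, -0.0, -0.432]
wrist_force: [-0.0, -0.7, 1.5]
finger_gap: 21.6
finger_force: 25.0
F [ 0.5  -0.49  0.69] along n [0.6  1.23 1.29 0.39] [ 592.4 -190.1  327.3]
```

```bash
sed -i 's/s6c/s7c/;s/w6/w7/;s/125:245,315:465/135:225,325:437/' fin.py; python3 fin.py; python3 wf.py; python3 wf.py
```

```text
535 off [-8.2  2.1  3.2] deg [20.7 -2.1] res 1.363322478027051 tip-g [-39.3  20.6 -92.1] tip [ 553.1 -169.4   55.1]
51 plane residual 3.2465209482357693
F [1.01 0.   0.96] along n [1.1  1.68 1.26 0.8 ] [ 592.4 -190.1  327.2]
F [ 0.61 -0.86  1.24] along n [1.49 1.98 1.86 0.59] [ 592.4 -190.1  327.2]
```

View pics/w7.png

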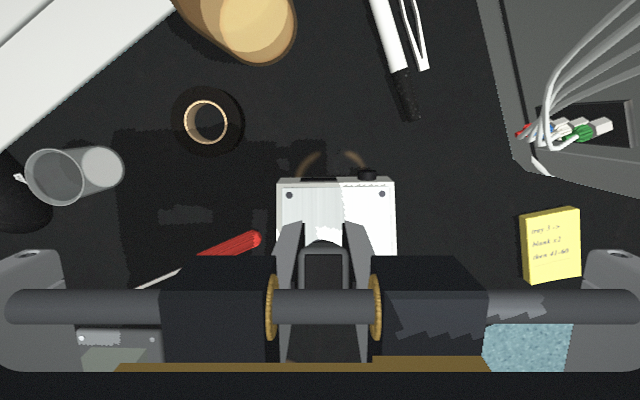

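```bash
python3 -c "
from cell import manip
print(manip.sign_off())"
```

```text
the job is handed in; nothing more can be done
None
```

I pulled the probe out of the dock, tilted it in the grip using the bore, and handed in with it still gripped on the ringed spot. By my measurements, the tip is within about 2 mm of the spot's centre, the axis about 2° off square, and the push about 2.4 N, roughly half-way in. The sign-off gave no verdict. The heater's low front faced away from the robot and slightly right, not left as the task says; I used the measured direction.

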